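# Draw the impeller tray out of the bench rack with the pull hook

### The job

Two steel trays stand deep in the low bench rack. With the pull hook, hook over the front wall of the tray that holds the impeller and drag that tray straight out until about 50 mm of it (a little under half) sticks out of the front of the rack, then set the hook back down on the worktop, clear of the tray. Touch the tray only with the hook, never with the gripper, keep the impeller in it and leave the other tray where it is.

Things in the scene. Friction and masses are not known exactly. Their poses are not given: they have to be found in the camera images.
- pull_hook: loose pull hook, 0.22 kg, standing on the worktop. Origin at worktop height under the middle of its grip, +x along its shaft to the blade, z up. Foot plate 54 (x) x 46 (y) x 6 mm; above it a black grip block 52 (x) x 24 (y) mm, from z = 24 to 68 mm; steel shaft 12 mm wide, z = 26 to 34 mm, from the grip forward to the blade
- hook_grip (a point): centre of the hook's grip block, 48 mm above the hook's origin; take it here from above, across its 24 mm width (hook's y). Between the hook and the rack stands the clamped-up machine, over 0.2 m high, with red clamps and a hanging hose, from 0.46 m ahead of the robot, 0.25 m to its right to 0.15 m to its left: carry the hook past in front of it
- hook_tip (a point): middle of the lower edge of the pull hook's flat blade (24 mm wide in y, 4 mm thick in x), 105 mm ahead of the hook's origin and at the same height; the blade reaches 26 mm down from the shaft's underside. Axes as the hook's
- wheel_tray: loose open steel tray, 0.3 kg, holding the impeller: 120 (x) x 76 (y) x 36 mm high, walls and floor 4 mm. It stands on the worktop in one bay of the rack. Origin at the centre of its underside, z up; the outer face of its front wall, toward the rack's open front, is at x = -60 mm. The impeller lies in its rear part, with at least 40 mm free behind the front wall
- wheel_tray_lip (a point): middle of the top edge of the impeller tray's front wall (4 mm thick), 58 mm in front of the tray's centre, 36 mm above the worktop; axes as the tray's
- fitting_tray: the other tray, of the same size and make, in the other bay, with two brass hose fittings in it; to be left alone. Origin and axes as for the impeller tray
- wheel: the impeller: light metal compressor wheel 59 mm across, 32 mm high, loose in its tray. Origin at the centre of its underside
- rack: grey bench rack fixed on the worktop, 200 (x) x 204 (y) x 118 mm high. Origin at the middle of its footprint, +x into the rack, away from its open front. Upright walls 8 mm thick at y = -98, 0, 98 mm make two bays 90 mm wide, middles at y = -49 and 49 mm; top of 6 mm steel wires along y, 28 mm apart, underside 112 mm up. No floor: the trays slide on the worktop. Which tray is in which bay varies
- rack_front (a point): middle of the rack's open front at worktop height, 100 mm in front of the rack's origin; the front wire of the top lies straight above it. The trays start with their front walls 50 to 65 mm behind this line. Axes as the rack's
Things that resemble listed ones, but are neither listed nor needed, are in the scene too. What is shaped like the pull_hook but green is not meant.

How it is judged:
By the outcome, as a careful person would: the job done as asked, in the order asked, and still so for the second after the job is handed in, with the robot touching nothing.
It also fails if it takes over 72 s, if anything falls off the work surface, if the arm or the gripper's body presses on something with over 40 N, if the wrist force passes 120 N, or if a joint passes its speed limit or range.

### The arm

A 6-joint arm with a two-finger parallel gripper is mounted at the origin on a cart in front of the work surface, level with it; the furniture and walls round the work are solid. World frame = base frame: x ahead of the robot, y to its left, z up, the work surface at z = 0. Lengths are in m, angles in rad, forces in N, time in s.
With the tool pointing down it reaches from about 0.35 to 0.775 m from the base axis. Payload 5.5 kg.
Tool frame: the origin (TCP) lies midway between the tips of the shut fingers; the grasp point (between the pads) lies 19 mm behind it; z points along the fingers, x is the direction in which the jaws open and shut, and the axes are right-handed (so a half turn about z gives the same grasp; the last joint's range is limited). The gripper opens to 85 mm and grips with 20 to 120 N. Pads are 22 mm wide; open, the fingers measure 114 mm over their backs; the gripper's body (76 mm by 85 mm) begins 54 mm behind the grasp point. The pads swing forward as they close: fully open they stand 13 mm farther back than shut.
Start: joints at [1.077, 0.313, 0.046, 1.304, 0, 1.431], TCP at [0.199, 0.539, 0.231] pointing down, gripper open.
Joint ranges: [-2.76, 2.76], [-0.86, 1.69], [-1.03, 1.26], [-2.2, 2.34], [-1.47, 1.5], [-3.14, 3.14]. Speed limits (rad/s): [2.57, 2.57, 3.14, 3.14, 3.14, 3.14].

### API

Orientations are given as a unit quaternion [w, x, y, z].
In Python, from workcell import env gives the robot as it stands.
- The arm moves only by the tool servo_tool, never from a script. Its argument "targets" is a list of rows, each an object with "xyz": the shift along the tool's x, y, z in m, a list of three; "twist": the turn, a rotation vector about the tool's x, y, z in rad, a list of three; "jaw": the opening, from 0 (shut) to 1 (fully open). A call has 1 to 12 rows; each row is the pose to reach, as a shift and turn from the pose commanded when the call began, along the tool's axes at that moment; what a row does not reach only later rows make up. A row lasts 1/12 s, in which the tool goes at most 41.7 mm and 7.16 degrees, less where a joint would pass 70% of its speed; a pose out of reach is approached as far as the arm can. A call with a gripper value outside its range is refused whole. The fingers move at their own pace and stop on an object; "squeeze" is the grip in N (left out, the last holds). Time passes only in rows, so rows that repeat a pose let the fingers close. It gives the time, the measured TCP pose, the force and the opening at its end, in the units of the state.
- env.get_state(): the state, without advancing time (a new reading comes with each control period).
- env.read_camera(name): name is "side" or "top" or "wrist"; returns a dict with "color" (400x640x3 uint8, red, green, blue), "depth" (400x640 float32, m along the optical axis (not along the pixel's ray), 0 where there is no reading), "fx", "fy", "cx", "cy" (pixels), "eye" and "attitude" of the camera in the world. Camera axes: x right, y down, z forward; pixel columns grow to the right and rows downward; lengths in m; the calibration is good to about 2 mm. A picture is of the moment at which its call begins.
- env.hand_in(): hands the job in, once; it reports no verdict.
The state is a dict: "clock": time; "joint_pos": joint angles; "qvel": joint speeds; "tau": joint torques, N m; "tcp_pos": TCP position; "orientation": TCP orientation; "wrist_force": force on the tool from outside, world axes, zero at the start; "ft_torque": the same for the moment, N m; "finger_gap": finger opening in m.
Only numpy, scipy, OpenCV 4.12 (cv2) and the standard library are available. Lean on these libraries where they do the work, as an engineer would, in place of code of your own. Each camera call takes 0.05 s, during which the arm holds its last target. There are 200 camera calls.

## Working session

There is one attempt and no reset: what is moved stays moved. The work goes in short steps, Python scripts to look and compute and a tool call to move; the robot and the scene stay as the last step left them, time stands still between calls to the robot, and variables do not carry over. Pictures are saved under pics/ and viewed, about 8 in all and at most 12, crops included, and the job is handed in when it is done.

Besides the shell and the picture viewer there is one more tool, called by a JSON object that holds its "name" and its "arguments". servo_tool: Moves the arm, as the interface text tells. Its arguments: {"type":"object","properties":{"targets":{"type":"array","items":{"type":"object","properties":{"xyz":{"type":"array","items":{"type":"number"}},"twist":{"type":"array","items":{"type":"number"}},"jaw":{"type":"number"}}}},"squeeze":{"type":"number"}},"required":["targets"]}

```bash
ls; mkdir -p pics; cat > h.py <<'E'
import numpy as np, cv2
from scipy.spatial.transform import Rotation as R
from workcell import env
def cam(n):
    c=env.read_camera(n); a=np.array(c["attitude"],float)
    M=a if a.shape==(3,3) else R.from_quat(a[[1,2,3,0]]).as_matrix()
    v,u=np.mgrid[0:400,0:640]; d=c["depth"]
    p=np.stack([(u-c["cx"])/c["fx"]*d,(v-c["cy"])/c["fy"]*d,d],-1)
    c["P"]=p@M.T+np.array(c["eye"]); c["P"][d==0]=np.nan; c["M"]=M
    return c
def save(n,img,s=1):
    cv2.imwrite("pics/"+n+".png",cv2.resize(img[...,::-1],None,fx=s,fy=s,interpolation=cv2.INTER_CUBIC))
E
python3 - <<'E'
from h import *
s=env.get_state(); print(s)
cs=[cam(n) for n in("side","top")]
for c,n in zip(cs,("side","top")):
    np.savez("/tmp/"+n,P=c["P"],color=c["color"]); print(n,c["eye"],c["attitude"],c["fx"],c["cx"],c["cy"]); save(n+"0",c["color"],1.25)
E
```

```text
pics
{'clock': 0.0, 'joint_pos': array([ 1.07742190e+00,  3.14035082e-01,  4.49955970e-02,  1.30355078e+00,
       -3.32296824e-05,  1.43116353e+00]), 'qvel': array([-0.0002381 , -0.00023506, -0.0010774 ,  0.00055379, -0.00063861,
       -0.00031764]), 'tau': array([-2.49777740e-04, -4.80632293e+01,  2.98529971e+01,  1.95403537e-02,
        1.56258457e-04, -2.29901781e-05]), 'tcp_pos': array([0.19899109, 0.53895498, 0.2303959 ]), 'orientation': array([ 4.20161891e-04,  8.20490424e-01,  5.71659566e-01, -7.92648735e-04]), 'wrist_force': array([-0.09957378,  0.21904915,  0.89337521]), 'ft_torque': array([0.00716715, 0.00579245, 0.00445101]), 'finger_gap': 0.0855744533336537}
side [ 0.8732453  -0.8217633   1.13223876] [-0.33455101  0.9226365   0.18019608 -0.06593092] 503.31995863879644 320.4675902669993 205.6211260819813
top [ 0.48399779 -0.03623917  1.21517227] [ 0.01514171 -0.70531532  0.70854818 -0.01614016] 461.80176112261324 312.2561839904318 199.47763029298707
```

View pics/side0.png

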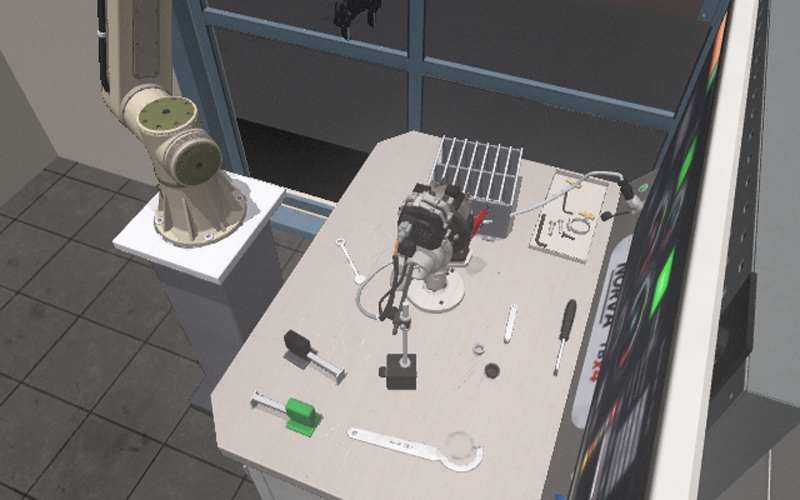

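View pics/top0.png

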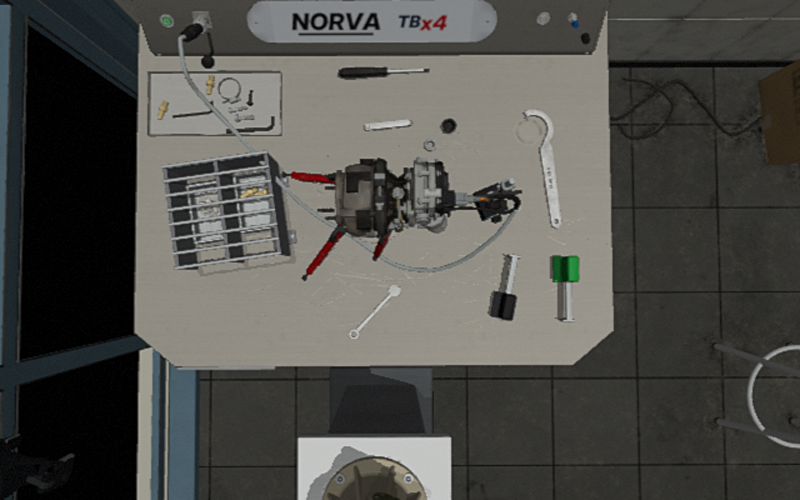

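Black hook at (505,290), with the green one at (565,280) as the decoy. The rack is at (230,212) and its front faces the robot. The left bay seems to hold a grey wheel and the right bay brass parts. I'll measure these and enlarge both.

```bash
python3 - <<'E'
from h import *
d=np.load("/tmp/top.npz"); P,C=d["P"],d["color"]
a=cv2.resize(C[110:225,120:245,::-1],(625,575),interpolation=cv2.INTER_CUBIC)
b=cv2.resize(C[195:265,385:415,::-1],(246,575),interpolation=cv2.INTER_CUBIC)
a=cv2.convertScaleAbs(a,alpha=1.4)
cv2.imwrite("pics/crop0.png",cv2.resize(np.hstack([a,b]),None,fx=.9,fy=.9))
def rect(m,n):
    p=P[m][:,:2].astype(np.float32); r=cv2.minAreaRect(p); print(n,len(p),r, "mean",p.mean(0)); return r
V,U=np.mgrid[0:400,0:640]
hk=(U>385)&(U<420)&(V>195)&(V<262)
z=P[...,2]
rect(hk&(z>.055)&(z<.08),"grip"); print("griptop z",np.nanmedian(z[hk&(z>.055)]))
rect(hk&(z>.02)&(z<.045),"shaft"); 
rect(hk&(z>.02),"grip+shaft")
rk=(U>120)&(U<245)&(V>110)&(V<225)
m=rk&(z>.109)&(z<.128)
rect(m,"rack top"); print(np.nanmedian(z[m]))
n=m.astype(np.uint8)
E
```

```text
grip 214 ((0.4196663498878479, -0.2725718915462494), (0.024783283472061157, 0.051663607358932495), 78.69662475585938) mean [ 0.42013264 -0.27120197]
griptop z 0.0680030725157017
shaft 189 ((0.46027427911758423, -0.2795554995536804), (0.022486016154289246, 0.13231651484966278), 78.10858917236328) mean [ 0.47897577 -0.28233102]
grip+shaft 427 ((0.4662856459617615, -0.24421651661396027), (0.09803874790668488, 0.1332174390554428), 79.89613342285156) mean [ 0.4493202  -0.27427706]
rack top 2446 ((0.6156083345413208, 0.25400999188423157), (0.2022687941789627, 0.27116358280181885), 8.069841384887695) mean [0.6140923 0.2842259]
0.11638941674917602
```

View pics/crop0.png

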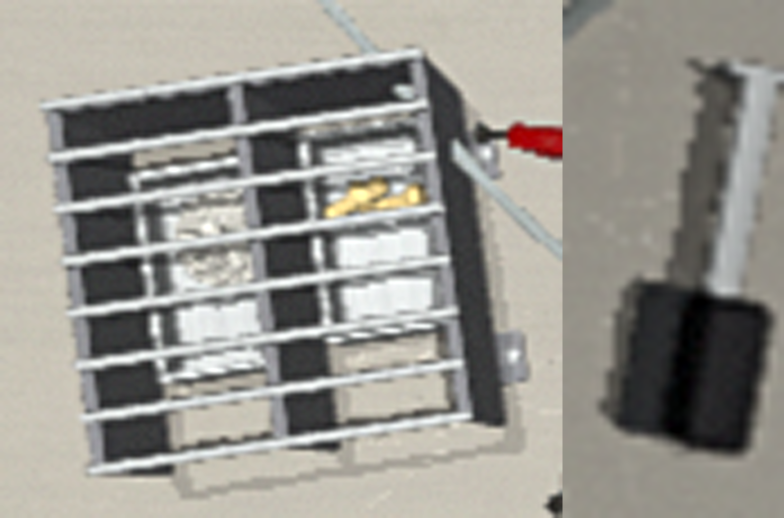

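The crop confirms the wheel tray is in the left (+y) bay and brass in the right. The black hook's blade points away from the robot, its far end at crop (740,68). Next I get precise geometry.

```bash
cat >> h.py <<'E'
def plan(p,yaw,q=None):
    """print tool-frame shift/turn from present pose to TCP p (world), tool-x yaw in deg, tool down"""
    s=env.get_state(); o=np.array(s["orientation"]); Rm=R.from_quat(o[[1,2,3,0]])
    y=np.radians(yaw); T=R.from_matrix(np.array([[np.cos(y),np.sin(y),0],[np.sin(y),-np.cos(y),0],[0,0,-1]]).T.T)
    print("tcp",s["tcp_pos"].round(4),"F",s["wrist_force"].round(1),"gap",round(s["finger_gap"],4),"t",s["clock"])
    print(" xyz",Rm.inv().apply(np.array(p)-s["tcp_pos"]).round(4),"twist",(Rm.inv()*T).as_rotvec().round(4))
E
python3 - <<'E'
from h import *
c=cam("top"); P=c["P"]; e=np.array(c["eye"]); z=P[...,2]
def ray(u,v,h):
    d=c["M"]@np.array([(u-c["cx"])/c["fx"],(v-c["cy"])/c["fy"],1]); return (e+d*(h-e[2])/d[2])[:2]
f=lambda x,y,h: ray(120+x/4.5-.4,110+y/4.5-.4,h)
for n,a in dict(FL=(90,470,.115),FR=(470,415,.115),BL=(42,105,.115),BR=(420,52,.115),trFL=(165,378,.036),trFR=(265,358,.036)).items(): print(n,f(*a).round(4))
V,U=np.mgrid[0:400,0:640]
rk=(U>120)&(U<226)&(V>118)&(V<216)
m=(rk&(z>.111)&(z<.125)).astype(np.uint8)
n,l,st,_=cv2.connectedComponentsWithStats(m); k=1+st[1:,4].argmax()
p=P[l==k][:,:2].astype(np.float32); r=cv2.minAreaRect(p); print(r); print(cv2.boxPoints(r).round(4))
a=np.radians(8.3); ax=np.array([np.cos(a),np.sin(a)]); ay=np.array([-np.sin(a),np.cos(a)])
cen=np.array(r[0]); q=P[...,:2]-cen; X=q@ax; Y=q@ay
for s,nm in((1,"+y bay"),(-1,"-y bay")):
    m=(abs(X)<.11)&(abs(Y-s*.049)<.043)&(z>.026)&(z<.044)&rk
    print(nm,m.sum(),np.nanpercentile(X[m],[0,2,10,50,90,98,100]).round(3),np.nanpercentile(Y[m],[0,2,50,98,100]).round(3))
    w=m&(X<np.nanpercentile(X[m],2)+.006); print("front wall",[(round(float(a),3),round(float(b),3),round(float(h),3)) for a,b,h in zip(X[w],Y[w],z[w])][:14])
m=(P[...,0]>.3)&(P[...,0]<.5)&(abs(P[...,1])<.25)&(z>.03)
for y0 in np.arange(-.25,.26,.05):
    k=m&(abs(P[...,1]-y0)<.025); 
    if k.any(): print(round(y0,2),"min x",P[k][:,0].min().round(3),"z",P[k][P[k][:,0].argmin(),2].round(3))
plan([.37,.15,.23],79)
E
```

```text
FL [0.4999 0.3732]
FR [0.5281 0.1724]
BL [0.6945 0.4011]
BR [0.7221 0.1998]
trFL [0.553  0.3606]
trFR [0.5642 0.304 ]
((0.6107410192489624, 0.2862327992916107), (0.20218537747859955, 0.20570416748523712), 7.984211444854736)
[[0.4963 0.374 ]
 [0.5249 0.1703]
 [0.7251 0.1984]
 [0.6966 0.4021]]
+y bay 336 [-0.048 -0.048 -0.045  0.039  0.094  0.095  0.096] [0.024 0.027 0.06  0.086 0.092]
front wall [(-0.044, 0.038, 0.039), (-0.044, 0.035, 0.038), (-0.044, 0.033, 0.036), (-0.045, 0.031, 0.037), (-0.045, 0.029, 0.033), (-0.046, 0.026, 0.037), (-0.044, 0.053, 0.038), (-0.044, 0.051, 0.038), (-0.045, 0.049, 0.035), (-0.045, 0.047, 0.034), (-0.046, 0.042, 0.042), (-0.046, 0.042, 0.034), (-0.046, 0.039, 0.036), (-0.047, 0.036, 0.036)]
-y bay 233 [-0.04  -0.04  -0.038  0.053  0.094  0.095  0.095] [-0.08  -0.076 -0.025 -0.011 -0.008]
front wall [(-0.037, -0.069, 0.039), (-0.037, -0.071, 0.036), (-0.037, -0.074, 0.039), (-0.038, -0.076, 0.037), (-0.038, -0.079, 0.037), (-0.036, -0.05, 0.036), (-0.036, -0.053, 0.035), (-0.037, -0.055, 0.035), (-0.038, -0.058, 0.038), (-0.038, -0.061, 0.037), (-0.038, -0.063, 0.036), (-0.038, -0.065, 0.033), (-0.039, -0.068, 0.035), (-0.04, -0.071, 0.038)]
-0.15 min x 0.491 z 0.086
-0.1 min x 0.491 z 0.088
-0.05 min x 0.493 z 0.08
0.1 min x 0.487 z 0.088
0.15 min x 0.475 z 0.075
tcp [0.1991 0.539  0.2306] F [-0.3 -0.8  1.2] gap 0.0852 t 0.15
 xyz [-0.3057  0.2951  0.001 ] twist [-0.0003  0.0014 -0.1618]
```

{"name": "servo_tool", "arguments": {"targets": [{"xyz":[-0.03,0.03,0],"twist":[0,0,-0.02],"jaw":1},{"xyz":[-0.06,0.058,0],"twist":[0,0,-0.04],"jaw":1},{"xyz":[-0.09,0.087,0],"twist":[0,0,-0.06],"jaw":1},{"xyz":[-0.12,0.116,0],"twist":[0,0,-0.08],"jaw":1},{"xyz":[-0.15,0.145,0],"twist":[0,0,-0.1],"jaw":1},{"xyz":[-0.18,0.174,0],"twist":[0,0,-0.12],"jaw":1},{"xyz":[-0.21,0.203,0],"twist":[0,0,-0.14],"jaw":1},{"xyz":[-0.24,0.232,0],"twist":[0,0,-0.16],"jaw":1},{"xyz":[-0.27,0.26,0],"twist":[0,0,-0.162],"jaw":1},{"xyz":[-0.295,0.285,0],"twist":[0,0,-0.162],"jaw":1},{"xyz":[-0.306,0.295,0],"twist":[0,0,-0.162],"jaw":1},{"xyz":[-0.306,0.295,0],"twist":[0,0,-0.162],"jaw":1}]}}

```text
clock: 1.15
tcp_pos: [0.371, 0.1476, 0.2312]
orientation: [0.0, 0.773, 0.634, -0.0]
wrist_force: [-0.1, 0.5, -0.2]
finger_gap: 0.0855
```

```bash
python3 -c "
from h import *
plan([.38,-.27,.2],79); plan([.375,-.05,.2],79)"
```

```text
tcp [0.371  0.1476 0.2312] F [-0.1  0.5 -0.2] gap 0.0855 t 1.15
 xyz [-0.4077  0.0906  0.0314] twist [ 0.0004  0.0005 -0.0051]
tcp [0.371  0.1476 0.2312] F [-0.1  0.5 -0.2] gap 0.0855 t 1.15
 xyz [-0.1929  0.0426  0.0313] twist [ 0.0004  0.0005 -0.0051]
```

{"name": "servo_tool", "arguments": {"targets": [{"xyz":[-0.035,0.008,0],"jaw":1},{"xyz":[-0.07,0.016,0],"jaw":1},{"xyz":[-0.107,0.024,0],"jaw":1},{"xyz":[-0.144,0.032,0],"jaw":1},{"xyz":[-0.181,0.04,0.003],"jaw":1},{"xyz":[-0.218,0.048,0.006],"jaw":1},{"xyz":[-0.255,0.056,0.01],"jaw":1},{"xyz":[-0.292,0.064,0.015],"jaw":1},{"xyz":[-0.33,0.072,0.02],"jaw":1},{"xyz":[-0.367,0.08,0.025],"jaw":1},{"xyz":[-0.395,0.087,0.03],"jaw":1},{"xyz":[-0.408,0.091,0.031],"jaw":1}]}}

```text
schema error: expected keys xyz, twist, jaw
```

```bash
python3 - <<'E'
from h import *
c=cam("wrist"); P=c["P"]; z=P[...,2]; save("w1",c["color"])
m=(z>.055)&(z<.08)&(abs(P[...,0]-.42)<.06)&(abs(P[...,1]+.27)<.06)
r=cv2.minAreaRect(P[m][:,:2].astype(np.float32)); print("grip",m.sum(),r)
m=(z>.02)&(z<.045)&(P[...,0]>.455)&(P[...,0]<.57)&(abs(P[...,1]+.28)<.05)
r2=cv2.minAreaRect(P[m][:,:2].astype(np.float32)); print("shaft",m.sum(),r2)
a=r[0]; 
plan([.42,-.2725,.12],79); plan([.42,-.2725,.035],79)
E
```

```text
grip 43 ((0.43797409534454346, -0.26215875148773193), (0.0036425329744815826, 0.017903828993439674), 74.47285461425781)
shaft 709 ((0.49008604884147644, -0.2842871844768524), (0.025397850200533867, 0.0728825107216835), 79.9127197265625)
tcp [0.3703 0.1489 0.2312] F [ 1.2  0.7 -0.3] gap 0.0854 t 1.2
 xyz [-0.4037  0.1308  0.111 ] twist [-0.0003 -0.0002 -0.0039]
tcp [0.3703 0.1489 0.2312] F [ 1.2  0.7 -0.3] gap 0.0854 t 1.2
 xyz [-0.4037  0.1308  0.196 ] twist [-0.0003 -0.0002 -0.0039]
```

View pics/w1.png

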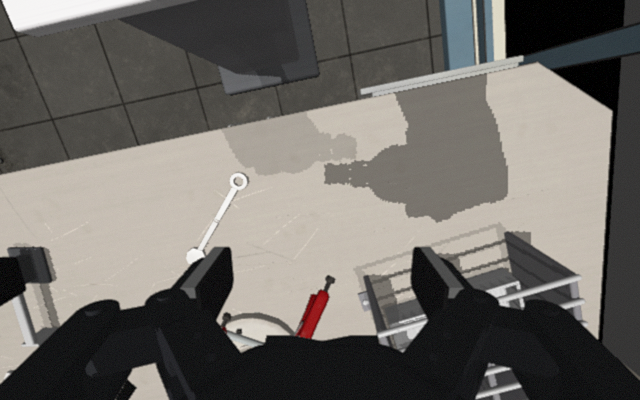

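That call was refused because the rows had no twist, so the arm hasn't moved. The wrist view only shows the rack (450,310) and the hook at the left edge (25,270). I'll resend it with twist included.

{"name": "servo_tool", "arguments": {"targets": [{"xyz":[-0.035,0.008,0],"twist":[0,0,0],"jaw":1},{"xyz":[-0.07,0.016,0],"twist":[0,0,0],"jaw":1},{"xyz":[-0.107,0.024,0],"twist":[0,0,0],"jaw":1},{"xyz":[-0.144,0.032,0],"twist":[0,0,0],"jaw":1},{"xyz":[-0.181,0.04,0.003],"twist":[0,0,0],"jaw":1},{"xyz":[-0.218,0.048,0.006],"twist":[0,0,0],"jaw":1},{"xyz":[-0.255,0.056,0.01],"twist":[0,0,0],"jaw":1},{"xyz":[-0.292,0.064,0.015],"twist":[0,0,0],"jaw":1},{"xyz":[-0.33,0.072,0.02],"twist":[0,0,0],"jaw":1},{"xyz":[-0.367,0.08,0.025],"twist":[0,0,0],"jaw":1},{"xyz":[-0.395,0.087,0.03],"twist":[0,0,0],"jaw":1},{"xyz":[-0.408,0.091,0.031],"twist":[0,0,0],"jaw":1}]}}

```text
clock: 2.2
tcp_pos: [0.382, -0.2697, 0.1992]
orientation: [-0.0, 0.772, 0.636, -0.0]
wrist_force: [-0.5, -0.2, -0.5]
finger_gap: 0.0854
```

```bash
python3 - <<'E'
from h import *
c=cam("wrist"); P=c["P"]; z=P[...,2]; save("w2",c["color"])
m=(z>.06)&(z<.075)&(abs(P[...,0]-.42)<.05)&(abs(P[...,1]+.27)<.05)
r=cv2.minAreaRect(P[m][:,:2].astype(np.float32)); print("grip",m.sum(),r)
m=(z>.02)&(z<.045)&(P[...,0]>.455)&(P[...,0]<.57)&(abs(P[...,1]+.28)<.05)
r2=cv2.minAreaRect(P[m][:,:2].astype(np.float32)); print("shaft",m.sum(),r2)
plan([.42,-.2725,.12],79); plan([.42,-.2725,.035],79)
E
```

```text
grip 1175 ((0.4196600615978241, -0.2711195945739746), (0.023653384298086166, 0.05077384039759636), 79.82586669921875)
shaft 590 ((0.4922441244125366, -0.28523051738739014), (0.022965364158153534, 0.06552576273679733), 80.15705108642578)
tcp [ 0.3824 -0.2705  0.1993] F [ 1.2 -2.9  0.3] gap 0.0853 t 2.25
 xyz [0.0053 0.0373 0.0793] twist [-0.0001  0.0004 -0.0016]
tcp [ 0.3824 -0.2705  0.1993] F [ 1.2 -2.9  0.3] gap 0.0853 t 2.25
 xyz [0.0054 0.0373 0.1643] twist [-0.0001  0.0004 -0.0016]
```

View pics/w2.png

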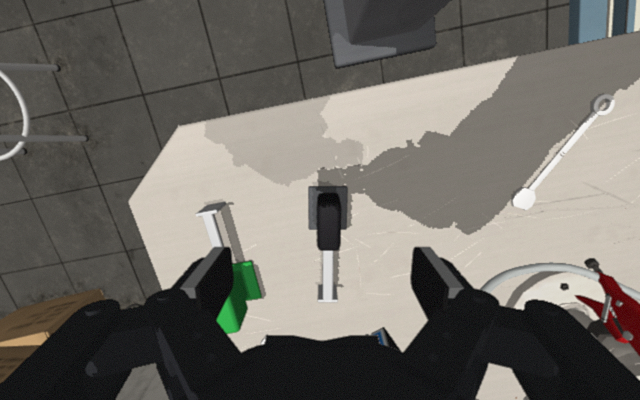

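{"name": "servo_tool", "arguments": {"targets": [{"xyz":[0.002,0.018,0.02],"twist":[0,0,-0.01],"jaw":1},{"xyz":[0.004,0.037,0.04],"twist":[0,0,-0.017],"jaw":1},{"xyz":[0.004,0.037,0.07],"twist":[0,0,-0.017],"jaw":1},{"xyz":[0.004,0.037,0.1],"twist":[0,0,-0.017],"jaw":1},{"xyz":[0.004,0.037,0.125],"twist":[0,0,-0.017],"jaw":1},{"xyz":[0.004,0.037,0.145],"twist":[0,0,-0.017],"jaw":1},{"xyz":[0.004,0.037,0.158],"twist":[0,0,-0.017],"jaw":1},{"xyz":[0.004,0.037,0.165],"twist":[0,0,-0.017],"jaw":1},{"xyz":[0.004,0.037,0.165],"twist":[0,0,-0.017],"jaw":1}]}}

```text
clock: 3.0
tcp_pos: [0.4181, -0.2683, 0.034]
orientation: [-0.002, 0.765, 0.644, -0.0]
wrist_force: [0.1, -0.0, -0.2]
finger_gap: 0.0855
```

```bash
python3 -c "
from h import *
plan([.4197,-.2712,.034],79.9)"
```

```text
tcp [ 0.4181 -0.2683  0.034 ] F [ 0.1 -0.  -0.2] gap 0.0855 t 3.0
 xyz [-0.0026  0.002  -0.    ] twist [-0.0028 -0.0022  0.0037]
```

{"name": "servo_tool", "arguments": {"squeeze": 70, "targets": [{"xyz":[-0.0025,0.002,0],"twist":[0,0,0.004],"jaw":1},{"xyz":[-0.0025,0.002,0],"twist":[0,0,0.004],"jaw":0.6},{"xyz":[-0.0025,0.002,0],"twist":[0,0,0.004],"jaw":0.35},{"xyz":[-0.0025,0.002,0],"twist":[0,0,0.004],"jaw":0},{"xyz":[-0.0025,0.002,0],"twist":[0,0,0.004],"jaw":0},{"xyz":[-0.0025,0.002,0],"twist":[0,0,0.004],"jaw":0},{"xyz":[-0.0025,0.002,0],"twist":[0,0,0.004],"jaw":0},{"xyz":[-0.0025,0.002,0],"twist":[0,0,0.004],"jaw":0},{"xyz":[-0.0025,0.002,0],"twist":[0,0,0.004],"jaw":0},{"xyz":[-0.0025,0.002,0],"twist":[0,0,0.004],"jaw":0},{"xyz":[-0.0025,0.002,0],"twist":[0,0,0.004],"jaw":0},{"xyz":[-0.0025,0.002,0],"twist":[0,0,0.004],"jaw":0}]}}

```text
clock: 4.0
tcp_pos: [0.4204, -0.2739, 0.0358]
orientation: [0.0, 0.767, 0.641, 0.0]
wrist_force: [0.1, 2.0, 6.5]
finger_gap: 0.0235
```

```bash
python3 -c "
from h import *
plan([.37,-.22,.114],0);plan([.37,-.22,.114],30)"
```

```text
tcp [ 0.4204 -0.2739  0.0358] F [0.1 2.  6.5] gap 0.0235 t 4.0
 xyz [ 0.044  -0.0591 -0.0782] twist [ 1.0000e-03 -2.0000e-04  1.3919e+00]
tcp [ 0.4204 -0.2739  0.0358] F [0.1 2.  6.5] gap 0.0235 t 4.0
 xyz [ 0.044  -0.0591 -0.0782] twist [0.001  0.     0.8683]
```

{"name": "servo_tool", "arguments": {"targets": [{"xyz":[0,0,-0.015],"twist":[0,0,0],"jaw":0},{"xyz":[0,0,-0.04],"twist":[0,0,0],"jaw":0},{"xyz":[0,0,-0.065],"twist":[0,0,0],"jaw":0},{"xyz":[0.01,-0.01,-0.08],"twist":[0,0,0.1],"jaw":0},{"xyz":[0.02,-0.02,-0.08],"twist":[0,0,0.2],"jaw":0},{"xyz":[0.03,-0.03,-0.08],"twist":[0,0,0.31],"jaw":0},{"xyz":[0.044,-0.04,-0.08],"twist":[0,0,0.42],"jaw":0},{"xyz":[0.044,-0.05,-0.08],"twist":[0,0,0.53],"jaw":0},{"xyz":[0.044,-0.059,-0.08],"twist":[0,0,0.64],"jaw":0},{"xyz":[0.044,-0.059,-0.08],"twist":[0,0,0.75],"jaw":0},{"xyz":[0.044,-0.059,-0.08],"twist":[0,0,0.84],"jaw":0},{"xyz":[0.044,-0.059,-0.08],"twist":[0,0,0.87],"jaw":0}]}}

```text
clock: 5.0
tcp_pos: [0.3692, -0.2194, 0.1147]
orientation: [-0.001, 0.967, 0.256, -0.0]
wrist_force: [0.4, -0.9, -2.6]
finger_gap: 0.0228
```

```bash
python3 -c "
from h import *
plan([.37,.16,.114],30); plan([.36,-.0,.114],30)"
```

```text
tcp [ 0.3692 -0.2194  0.1147] F [ 0.4 -0.9 -2.6] gap 0.0228 t 5.0
 xyz [ 0.1885 -0.3293  0.001 ] twist [-0.0013  0.0004 -0.0059]
tcp [ 0.3692 -0.2194  0.1147] F [ 0.4 -0.9 -2.6] gap 0.0228 t 5.0
 xyz [ 0.1006 -0.1952  0.0009] twist [-0.0013  0.0004 -0.0059]
```

Lifted: −2.6 N vertically matches the hook's weight. Now carry it past the machine at x ≈ 0.37.

{"name": "servo_tool", "arguments": {"targets": [{"xyz":[0.013,-0.025,0],"twist":[0,0,0],"jaw":0},{"xyz":[0.03,-0.055,0],"twist":[0,0,0],"jaw":0},{"xyz":[0.047,-0.086,0],"twist":[0,0,0],"jaw":0},{"xyz":[0.064,-0.117,0],"twist":[0,0,0],"jaw":0},{"xyz":[0.081,-0.148,0],"twist":[0,0,0],"jaw":0},{"xyz":[0.098,-0.179,0],"twist":[0,0,0],"jaw":0},{"xyz":[0.116,-0.21,0],"twist":[0,0,0],"jaw":0},{"xyz":[0.134,-0.24,0],"twist":[0,0,0],"jaw":0},{"xyz":[0.152,-0.27,0],"twist":[0,0,0],"jaw":0},{"xyz":[0.17,-0.3,0],"twist":[0,0,0],"jaw":0},{"xyz":[0.183,-0.32,0],"twist":[0,0,0],"jaw":0},{"xyz":[0.188,-0.329,0],"twist":[0,0,0],"jaw":0}]}}

```text
clock: 6.0
tcp_pos: [0.3683, 0.1618, 0.1149]
orientation: [-0.0, 0.966, 0.26, -0.0]
wrist_force: [0.1, -0.3, -1.2]
finger_gap: 0.0234
```

```bash
python3 -c "
from h import *
plan([.34,.30,.086],98)"
```

```text
tcp [0.3683 0.1618 0.1149] F [ 0.1 -0.3 -1.2] gap 0.0234 t 6.0
 xyz [ 0.0448 -0.1337  0.0291] twist [-8.000e-04 -7.000e-04 -1.185e+00]
```

{"name": "servo_tool", "arguments": {"targets": [{"xyz":[0.005,-0.015,0],"twist":[0,0,-0.1],"jaw":0},{"xyz":[0.01,-0.03,0],"twist":[0,0,-0.21],"jaw":0},{"xyz":[0.015,-0.045,0],"twist":[0,0,-0.32],"jaw":0},{"xyz":[0.02,-0.06,0.005],"twist":[0,0,-0.43],"jaw":0},{"xyz":[0.025,-0.075,0.01],"twist":[0,0,-0.54],"jaw":0},{"xyz":[0.03,-0.09,0.015],"twist":[0,0,-0.65],"jaw":0},{"xyz":[0.035,-0.105,0.02],"twist":[0,0,-0.76],"jaw":0},{"xyz":[0.04,-0.12,0.025],"twist":[0,0,-0.87],"jaw":0},{"xyz":[0.045,-0.134,0.029],"twist":[0,0,-0.98],"jaw":0},{"xyz":[0.045,-0.134,0.029],"twist":[0,0,-1.08],"jaw":0},{"xyz":[0.045,-0.134,0.029],"twist":[0,0,-1.16],"jaw":0},{"xyz":[0.045,-0.134,0.029],"twist":[0,0,-1.185],"jaw":0}]}}

```text
clock: 7.0
tcp_pos: [0.3402, 0.2975, 0.0855]
orientation: [-0.0, 0.656, 0.755, -0.001]
wrist_force: [-0.2, -0.2, -2.9]
finger_gap: 0.0227
```

```bash
python3 - <<'E'
from h import *
s=env.get_state(); t=s["tcp_pos"]
c=cam("top"); P=c["P"]; z=P[...,2]; C=c["color"]
save("t3",C[105:265,115:275],3.6)
q=P[...,:2]-[.6107,.2862]; a=np.radians(8); X=q@[np.cos(a),np.sin(a)]; Y=q@[-np.sin(a),np.cos(a)]
m=(X>-.24)&(X<-.12)&(abs(Y-.05)<.06)&(z>.04)&(z<.1)
print(m.sum())
for lo in np.arange(-.24,-.12,.01):
    k=m&(X>=lo)&(X<lo+.01)
    if k.any(): print(round(lo,2),k.sum(),np.median(Y[k]).round(4),np.median(z[k]).round(3))
# tray walls in detail: +y bay
k=(X>-.1)&(X<.1)&(Y>.006)&(Y<.092)&(z>.03)&(z<.042)
for x0 in np.arange(-.055,.09,.01):
    kk=k&(X>=x0)&(X<x0+.01)
    if kk.any(): print("x",round(x0,3),np.sort(Y[kk]).round(3)[[0,-1]],kk.sum())
plan([.376,.3037,.086],98); plan([.473,.3173,.086],98)
E
```

```text
192
-0.24 25 0.0458 0.084
-0.23 21 0.0451 0.084
-0.22 22 0.0455 0.083
-0.21 22 0.0454 0.084
-0.2 21 0.0465 0.083
-0.19 24 0.046 0.082
-0.18 21 0.0466 0.082
-0.17 36 0.044 0.082
x -0.055 [0.025 0.079] 31
x -0.045 [0.029 0.085] 19
x -0.035 [0.081 0.083] 2
x -0.025 [0.08  0.085] 8
x -0.015 [0.079 0.086] 9
x -0.005 [0.081 0.083] 3
x 0.005 [0.043 0.091] 12
x 0.015 [0.033 0.086] 16
x 0.025 [0.038 0.085] 12
x 0.035 [0.028 0.085] 30
x 0.045 [0.032 0.086] 16
x 0.055 [0.082 0.086] 5
x 0.065 [0.025 0.086] 55
x 0.085 [0.027 0.091] 26
tcp [0.3403 0.2974 0.0855] F [-0.5 -0.9 -2.2] gap 0.0232 t 7.05
 xyz [ 0.0012  0.0363 -0.0005] twist [-0.0016  0.0007 -0.0003]
tcp [0.3403 0.2974 0.0855] F [-0.5 -0.9 -2.2] gap 0.0232 t 7.05
 xyz [ 0.0012  0.1342 -0.0007] twist [-0.0016  0.0007 -0.0003]
```

View pics/t3.png

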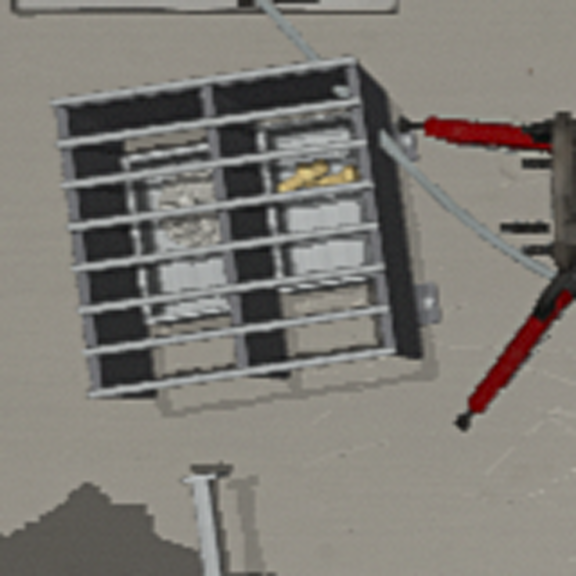

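{"name": "servo_tool", "arguments": {"targets": [{"xyz":[0.002,0.01,0],"twist":[0,0,0],"jaw":0},{"xyz":[0.002,0.025,0],"twist":[0,0,0],"jaw":0},{"xyz":[0.002,0.04,0],"twist":[0,0,0],"jaw":0},{"xyz":[0.002,0.055,0],"twist":[0,0,0],"jaw":0},{"xyz":[0.002,0.07,0],"twist":[0,0,0],"jaw":0},{"xyz":[0.002,0.085,0],"twist":[0,0,0],"jaw":0},{"xyz":[0.002,0.1,0],"twist":[0,0,0],"jaw":0},{"xyz":[0.002,0.113,0],"twist":[0,0,0],"jaw":0},{"xyz":[0.002,0.124,0],"twist":[0,0,0],"jaw":0},{"xyz":[0.002,0.132,0],"twist":[0,0,0],"jaw":0},{"xyz":[0.002,0.135,0],"twist":[0,0,0],"jaw":0},{"xyz":[0.002,0.135,0],"twist":[0,0,0],"jaw":0}]}}

```text
clock: 8.05
tcp_pos: [0.4753, 0.3179, 0.0859]
orientation: [-0.0, 0.658, 0.753, -0.0]
wrist_force: [0.0, 0.6, -1.7]
finger_gap: 0.023
```

```bash
python3 - <<'E'
from h import *
c=cam("side"); save("s4",c["color"][95:205,290:430],5)
plan([.473,.3173,.051],98)
E
```

```text
tcp [0.4744 0.3178 0.0859] F [ 0.3  0.2 -1.7] gap 0.0232 t 8.1
 xyz [-0.0003 -0.0015  0.0349] twist [-0.0008  0.0001 -0.0041]
```

View pics/s4.png

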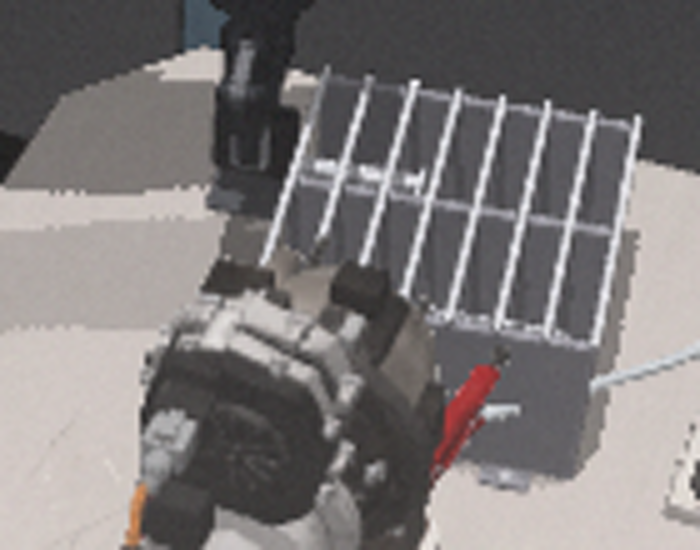

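The side view shows the shaft at (370,172) and the blade at (415,182), both under the wires in the far (+y) bay. The gripper is outside the rack. Lowering now.

{"name": "servo_tool", "arguments": {"targets": [{"xyz":[0,0,0.005],"twist":[0,0,0],"jaw":0},{"xyz":[0,0,0.01],"twist":[0,0,0],"jaw":0},{"xyz":[0,0,0.015],"twist":[0,0,0],"jaw":0},{"xyz":[0,0,0.02],"twist":[0,0,0],"jaw":0},{"xyz":[0,0,0.025],"twist":[0,0,0],"jaw":0},{"xyz":[0,0,0.03],"twist":[0,0,0],"jaw":0},{"xyz":[0,0,0.034],"twist":[0,0,0],"jaw":0},{"xyz":[0,0,0.034],"twist":[0,0,0],"jaw":0}]}}

```text
clock: 8.77
tcp_pos: [0.4738, 0.3177, 0.0511]
orientation: [-0.0, 0.657, 0.754, -0.001]
wrist_force: [-0.2, -0.5, -2.0]
finger_gap: 0.023
```

```bash
python3 - <<'E'
from h import *
c=cam("top"); P=c["P"]; z=P[...,2]
q=P[...,:2]-[.6107,.2862]; a=np.radians(8); X=q@[np.cos(a),np.sin(a)]; Y=q@[-np.sin(a),np.cos(a)]
k=(X>-.1)&(X<-.03)&(Y>.015)&(Y<.09)&(z>.03)&(z<.043); print("front wall X",np.nanpercentile(X[k],[2,50]).round(4))
k=(X>-.1)&(X<0)&(abs(Y-.048)<.009)&(z>.04)&(z<.062); print("shaft z",np.median(z[k]),k.sum(),X[k].max())
plan([.3571,.301,.051],98)
E
```

```text
front wall X [-0.0582 -0.0459]
shaft z 0.048956303903054055 120 -0.025654214237941637
tcp [0.474  0.3178 0.0517] F [ 0.7  0.3 -1.9] gap 0.0229 t 8.8167
 xyz [-0.0008 -0.1181  0.0008] twist [-0.0011  0.0003 -0.0034]
```

{"name": "servo_tool", "arguments": {"targets": [{"xyz":[0,-0.004,0],"twist":[0,0,0],"jaw":0},{"xyz":[0,-0.008,0],"twist":[0,0,0],"jaw":0},{"xyz":[0,-0.012,0],"twist":[0,0,0],"jaw":0},{"xyz":[0,-0.016,0],"twist":[0,0,0],"jaw":0},{"xyz":[0,-0.02,0],"twist":[0,0,0],"jaw":0},{"xyz":[0,-0.025,0],"twist":[0,0,0],"jaw":0},{"xyz":[0,-0.03,0],"twist":[0,0,0],"jaw":0},{"xyz":[0,-0.035,0],"twist":[0,0,0],"jaw":0},{"xyz":[0,-0.041,0],"twist":[0,0,0],"jaw":0},{"xyz":[0,-0.047,0],"twist":[0,0,0],"jaw":0},{"xyz":[0,-0.053,0],"twist":[0,0,0],"jaw":0},{"xyz":[0,-0.06,0],"twist":[0,0,0],"jaw":0}]}}

```text
clock: 9.82
tcp_pos: [0.4149, 0.3099, 0.0525]
orientation: [0.0, 0.657, 0.754, 0.0]
wrist_force: [2.7, 0.3, -1.9]
finger_gap: 0.0226
```

```bash
cat >> h.py <<'E'
def tray():
    c=cam("top"); P=c["P"]; z=P[...,2]
    q=P[...,:2]-[.6107,.2862]; a=np.radians(8); X=q@[np.cos(a),np.sin(a)]; Y=q@[-np.sin(a),np.cos(a)]
    for lo,hi in((.008,.025),(.025,.04),(.056,.07),(.07,.087)):
        k=(X>-.2)&(X<-.02)&(Y>lo)&(Y<hi)&(z>.028)&(z<.043); print("Y",lo,hi,k.sum(),np.sort(X[k])[:8].round(4))
    k=(X>-.18)&(X<-.108)&(z>.02)&(z<.043)&(Y>0)&(Y<.1)
    if k.any(): print("Y range out of rack",np.percentile(Y[k],[1,99]).round(4))
    return c
E
python3 - <<'E'
from h import *
tray(); plan([.3571,.301,.051],98)
E
```

```text
Y 0.008 0.025 0 []
Y 0.025 0.04 10 [-0.089  -0.088  -0.088  -0.0878 -0.0854 -0.0852 -0.024  -0.0233]
Y 0.056 0.07 5 [-0.0895 -0.0889 -0.0249 -0.0227 -0.0221]
Y 0.07 0.087 57 [-0.0893 -0.0886 -0.0866 -0.0865 -0.0838 -0.0837 -0.0836 -0.0815]
Y range out of rack [0.0261 0.0432]
tcp [0.4127 0.3094 0.0522] F [ 0.2  0.2 -2. ] gap 0.0231 t 9.8667
 xyz [-0.0008 -0.0562  0.0013] twist [-0.0019  0.0002 -0.0028]
```

{"name": "servo_tool", "arguments": {"targets": [{"xyz":[0,-0.005,0],"twist":[0,0,0],"jaw":0},{"xyz":[0,-0.011,0],"twist":[0,0,0],"jaw":0},{"xyz":[0,-0.017,0],"twist":[0,0,0],"jaw":0},{"xyz":[0,-0.023,0],"twist":[0,0,0],"jaw":0},{"xyz":[0,-0.029,0],"twist":[0,0,0],"jaw":0},{"xyz":[0,-0.035,0],"twist":[0,0,0],"jaw":0},{"xyz":[0,-0.041,0],"twist":[0,0,0],"jaw":0},{"xyz":[0,-0.047,0],"twist":[0,0,0],"jaw":0},{"xyz":[0,-0.053,0],"twist":[0,0,0],"jaw":0},{"xyz":[0,-0.057,0],"twist":[0,0,0],"jaw":0},{"xyz":[0,-0.06,0],"twist":[0,0,0],"jaw":0},{"xyz":[0,-0.06,0],"twist":[0,0,0],"jaw":0}]}}

```text
clock: 10.87
tcp_pos: [0.3546, 0.3015, 0.0522]
orientation: [-0.0, 0.657, 0.754, -0.0]
wrist_force: [0.3, -0.7, -2.4]
finger_gap: 0.0231
```

```bash
python3 - <<'E'
from h import *
tray(); plan([.3571,.301,.11],98)
E
```

```text
Y 0.008 0.025 60 [-0.1544 -0.154  -0.1537 -0.1533 -0.153  -0.1527 -0.1522 -0.1518]
Y 0.025 0.04 38 [-0.1537 -0.1533 -0.1529 -0.1525 -0.1522 -0.1518 -0.1512 -0.1508]
Y 0.056 0.07 27 [-0.154  -0.1536 -0.1532 -0.1529 -0.1525 -0.1514 -0.1511 -0.1507]
Y 0.07 0.087 121 [-0.1543 -0.1539 -0.1535 -0.1532 -0.1521 -0.1518 -0.1513 -0.151 ]
Y range out of rack [0.0079 0.085 ]
tcp [0.3549 0.3016 0.0523] F [-0.   0.5 -1.8] gap 0.0232 t 10.9167
 xyz [-0.0009  0.002  -0.0577] twist [-0.0008 -0.     -0.0031]
```

{"name": "servo_tool", "arguments": {"targets": [{"xyz":[0,0.004,0],"twist":[0,0,0],"jaw":0},{"xyz":[0,0.007,0],"twist":[0,0,0],"jaw":0},{"xyz":[0,0.007,-0.005],"twist":[0,0,0],"jaw":0},{"xyz":[0,0.007,-0.013],"twist":[0,0,0],"jaw":0},{"xyz":[0,0.007,-0.022],"twist":[0,0,0],"jaw":0},{"xyz":[0,0.007,-0.032],"twist":[0,0,0],"jaw":0},{"xyz":[0,0.007,-0.042],"twist":[0,0,0],"jaw":0},{"xyz":[0,0.005,-0.052],"twist":[0,0,0],"jaw":0},{"xyz":[0,0,-0.06],"twist":[0,0,0],"jaw":0},{"xyz":[0,-0.005,-0.063],"twist":[0,0,0],"jaw":0},{"xyz":[0,-0.01,-0.063],"twist":[0,0,0],"jaw":0}]}}

```text
clock: 11.83
tcp_pos: [0.3455, 0.3006, 0.1164]
orientation: [0.0, 0.657, 0.754, 0.001]
wrist_force: [0.9, -0.2, -3.1]
finger_gap: 0.0231
```

```bash
python3 - <<'E'
from h import *
tray(); plan([.369,.16,.115],30)
E
```

```text
Y 0.008 0.025 54 [-0.1544 -0.154  -0.1537 -0.1533 -0.153  -0.1525 -0.1522 -0.1519]
Y 0.025 0.04 37 [-0.1537 -0.1533 -0.1529 -0.1526 -0.1522 -0.1519 -0.1511 -0.1507]
Y 0.056 0.07 27 [-0.1536 -0.1532 -0.1529 -0.1519 -0.1514 -0.151  -0.1507 -0.1502]
Y 0.07 0.087 120 [-0.1535 -0.1532 -0.1524 -0.1521 -0.1517 -0.1514 -0.151  -0.1507]
Y range out of rack [0.0076 0.0845]
tcp [0.3439 0.3    0.1156] F [-2.3 -0.6 -3.3] gap 0.0231 t 11.8833
 xyz [-0.1421  0.0058  0.0005] twist [-7.0000e-04  4.0000e-04  1.1839e+00]
```

{"name": "servo_tool", "arguments": {"targets": [{"xyz":[-0.012,0,0],"twist":[0,0,0.1],"jaw":0},{"xyz":[-0.026,0,0],"twist":[0,0,0.21],"jaw":0},{"xyz":[-0.04,0,0],"twist":[0,0,0.32],"jaw":0},{"xyz":[-0.054,0,0],"twist":[0,0,0.43],"jaw":0},{"xyz":[-0.068,0,0],"twist":[0,0,0.54],"jaw":0},{"xyz":[-0.082,0,0],"twist":[0,0,0.65],"jaw":0},{"xyz":[-0.096,0.002,0],"twist":[0,0,0.76],"jaw":0},{"xyz":[-0.11,0.003,0],"twist":[0,0,0.87],"jaw":0},{"xyz":[-0.124,0.004,0],"twist":[0,0,0.98],"jaw":0},{"xyz":[-0.135,0.005,0],"twist":[0,0,1.08],"jaw":0},{"xyz":[-0.142,0.006,0],"twist":[0,0,1.16],"jaw":0},{"xyz":[-0.142,0.006,0],"twist":[0,0,1.18],"jaw":0}]}}

```text
clock: 12.88
tcp_pos: [0.3704, 0.1594, 0.1147]
orientation: [0.0, 0.966, 0.258, -0.001]
wrist_force: [-0.1, 0.0, -2.1]
finger_gap: 0.023
```

```bash
python3 - <<'E'
from h import *
plan([.369,-.2194,.115],30)
E
```

```text
tcp [0.3704 0.1594 0.1147] F [-0.1  0.  -2.1] gap 0.023 t 12.8833
 xyz [-1.903e-01  3.275e-01 -1.000e-04] twist [-0.      0.0011 -0.0008]
```

{"name": "servo_tool", "arguments": {"targets": [{"xyz":[-0.013,0.023,0],"twist":[0,0,0],"jaw":0},{"xyz":[-0.03,0.053,0],"twist":[0,0,0],"jaw":0},{"xyz":[-0.048,0.084,0],"twist":[0,0,0],"jaw":0},{"xyz":[-0.066,0.115,0],"twist":[0,0,0],"jaw":0},{"xyz":[-0.084,0.146,0],"twist":[0,0,0],"jaw":0},{"xyz":[-0.102,0.177,0],"twist":[0,0,0],"jaw":0},{"xyz":[-0.12,0.208,0],"twist":[0,0,0],"jaw":0},{"xyz":[-0.138,0.238,0],"twist":[0,0,0],"jaw":0},{"xyz":[-0.155,0.268,0],"twist":[0,0,0],"jaw":0},{"xyz":[-0.173,0.298,0],"twist":[0,0,0],"jaw":0},{"xyz":[-0.186,0.32,0],"twist":[0,0,0],"jaw":0},{"xyz":[-0.19,0.3275,0],"twist":[0,0,0],"jaw":0}]}}

```text
clock: 13.88
tcp_pos: [0.3719, -0.2215, 0.1151]
orientation: [0.001, 0.966, 0.26, 0.0]
wrist_force: [1.2, -1.1, -1.7]
finger_gap: 0.0226
```

```bash
python3 - <<'E'
from h import *
plan([.4204,-.265,.115],79.9)
E
```

```text
tcp [ 0.3719 -0.2215  0.1151] F [ 1.2 -1.1 -1.7] gap 0.0226 t 13.8833
 xyz [0.0201 0.062  0.0003] twist [ 0.0017  0.0009 -0.8692]
```

{"name": "servo_tool", "arguments": {"targets": [{"xyz":[0.003,0.008,0],"twist":[0,0,-0.09],"jaw":0},{"xyz":[0.006,0.016,0],"twist":[0,0,-0.2],"jaw":0},{"xyz":[0.009,0.024,0],"twist":[0,0,-0.31],"jaw":0},{"xyz":[0.012,0.032,0],"twist":[0,0,-0.42],"jaw":0},{"xyz":[0.014,0.04,0],"twist":[0,0,-0.53],"jaw":0},{"xyz":[0.016,0.048,0],"twist":[0,0,-0.64],"jaw":0},{"xyz":[0.018,0.056,0],"twist":[0,0,-0.75],"jaw":0},{"xyz":[0.02,0.062,0.01],"twist":[0,0,-0.84],"jaw":0},{"xyz":[0.02,0.062,0.025],"twist":[0,0,-0.87],"jaw":0},{"xyz":[0.02,0.062,0.045],"twist":[0,0,-0.87],"jaw":0},{"xyz":[0.02,0.062,0.06],"twist":[0,0,-0.87],"jaw":0},{"xyz":[0.02,0.062,0.067],"twist":[0,0,-0.87],"jaw":0}]}}

```text
clock: 14.88
tcp_pos: [0.4187, -0.2593, 0.0459]
orientation: [-0.002, 0.765, 0.644, -0.0]
wrist_force: [-1.1, 0.5, -2.5]
finger_gap: 0.0232
```

```bash
python3 - <<'E'
from h import *
plan([.4204,-.265,.036],79.9)
E
```

```text
tcp [ 0.4187 -0.2593  0.0459] F [-1.1  0.5 -2.5] gap 0.0232 t 14.8833
 xyz [-0.0054  0.0027  0.0099] twist [-0.0036 -0.0027  0.0047]
```

Now lower slowly until it touches.

{"name": "servo_tool", "arguments": {"targets": [{"xyz":[0,0,0.002],"twist":[0,0,0],"jaw":0},{"xyz":[0,0,0.004],"twist":[0,0,0],"jaw":0},{"xyz":[0,0,0.006],"twist":[0,0,0],"jaw":0},{"xyz":[0,0,0.008],"twist":[0,0,0],"jaw":0},{"xyz":[0,0,0.01],"twist":[0,0,0],"jaw":0},{"xyz":[0,0,0.01],"twist":[0,0,0],"jaw":0},{"xyz":[0,0,0.01],"twist":[0,0,0],"jaw":0}]}}

```text
clock: 15.47
tcp_pos: [0.42, -0.2618, 0.0385]
orientation: [0.0, 0.766, 0.643, 0.0]
wrist_force: [-0.4, 0.4, -2.6]
finger_gap: 0.0229
```

{"name": "servo_tool", "arguments": {"targets": [{"xyz":[0,0,0.001],"twist":[0,0,0],"jaw":0},{"xyz":[0,0,0.002],"twist":[0,0,0],"jaw":0},{"xyz":[0,0,0.003],"twist":[0,0,0],"jaw":0},{"xyz":[0,0,0.003],"twist":[0,0,0],"jaw":0}]}}

```text
clock: 15.8
tcp_pos: [0.42, -0.2618, 0.0358]
orientation: [0.0, 0.766, 0.643, 0.0]
wrist_force: [-1.1, 0.7, 4.3]
finger_gap: 0.0229
```

Touching now, with the vertical force at +4.3 N. Release gently and go straight up.

{"name": "servo_tool", "arguments": {"targets": [{"xyz":[0,0,0],"twist":[0,0,0],"jaw":0.33},{"xyz":[0,0,0],"twist":[0,0,0],"jaw":0.4},{"xyz":[0,0,0],"twist":[0,0,0],"jaw":0.6},{"xyz":[0,0,0],"twist":[0,0,0],"jaw":0.8},{"xyz":[0,0,0],"twist":[0,0,0],"jaw":0.8},{"xyz":[0,0,0],"twist":[0,0,0],"jaw":0.8},{"xyz":[0,0,-0.02],"twist":[0,0,0],"jaw":0.8},{"xyz":[0,0,-0.05],"twist":[0,0,0],"jaw":0.8},{"xyz":[0,0,-0.09],"twist":[0,0,0],"jaw":0.8},{"xyz":[0,0,-0.13],"twist":[0,0,0],"jaw":0.8},{"xyz":[0,0,-0.15],"twist":[0,0,0],"jaw":0.8},{"xyz":[0,0,-0.15],"twist":[0,0,0],"jaw":0.8}]}}

```text
clock: 16.8
tcp_pos: [0.4224, -0.2638, 0.1908]
orientation: [0.005, 0.766, 0.643, 0.001]
wrist_force: [0.7, -0.1, -0.2]
finger_gap: 0.0684
```

```bash
python3 - <<'E'
from h import *
plan([.37,-.26,.186],79.9)
c=tray(); save("t5",c["color"][80:290,110:430],2.4)
w=cam("wrist"); P=w["P"]; z=P[...,2]
m=(z>.06)&(z<.075)&(abs(P[...,0]-.42)<.05)&(abs(P[...,1]+.265)<.05)
print("grip",m.sum(),cv2.minAreaRect(P[m][:,:2].astype(np.float32)),np.median(z[m]))
P=c["P"];z=P[...,2];q=P[...,:2]-[.6107,.2862]; a=np.radians(8); X=q@[np.cos(a),np.sin(a)]; Y=q@[-np.sin(a),np.cos(a)]
k=(X>-.1)&(X<0)&(Y>-.085)&(Y<-.015)&(z>.03)&(z<.043); print("other front",np.sort(X[k])[:6].round(4))
E
```

```text
tcp [ 0.4224 -0.2638  0.1908] F [ 0.7 -0.1 -0.2] gap 0.0684 t 16.8
 xyz [-0.0053 -0.0523  0.0043] twist [0.0083 0.0049 0.0026]
Y 0.008 0.025 56 [-0.1544 -0.154  -0.1537 -0.1534 -0.1529 -0.1526 -0.1523 -0.1519]
Y 0.025 0.04 39 [-0.1544 -0.1536 -0.1533 -0.153  -0.1526 -0.1522 -0.1519 -0.1511]
Y 0.056 0.07 30 [-0.1544 -0.1539 -0.1536 -0.1532 -0.1529 -0.1526 -0.1518 -0.1514]
Y 0.07 0.087 121 [-0.1543 -0.1539 -0.1535 -0.1532 -0.1521 -0.1517 -0.1514 -0.151 ]
Y range out of rack [0.0077 0.085 ]
grip 1427 ((0.41988319158554077, -0.2622298300266266), (0.024447670206427574, 0.052518341690301895), 79.43394470214844) 0.06698610811510924
other front [-0.04   -0.0399 -0.0398 -0.0397 -0.0396 -0.0396]
```

View pics/t5.png

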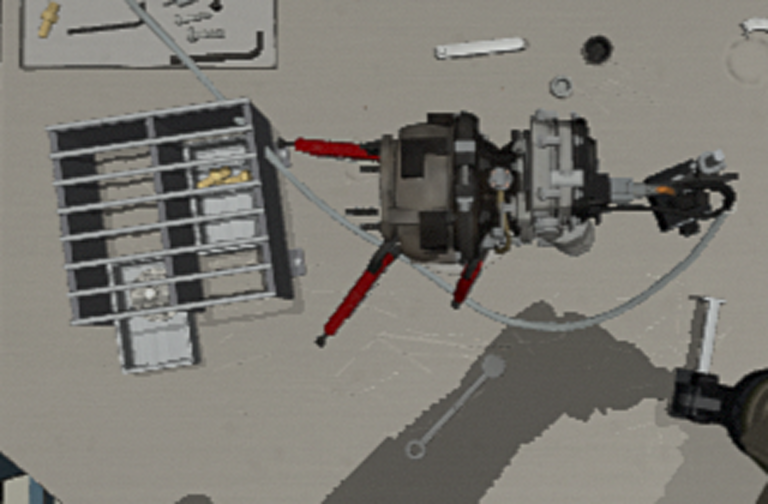

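The picture shows the tray out in front of the rack at (160,340) with the wheel in it at (148,285). The brass tray is unmoved, and the hook stands at (700,370), released and well clear.

```bash
python3 -c "
from h import *
print(env.hand_in())"
```

```text
the job is handed in; nothing more can be done
None
```

The impeller tray is pulled out of the rack by about 52–53 mm, and I've handed the job in at about 17 s on the robot clock. Only the hook touched the tray.

- **Hook:** I took the black hook, carried it past in front of the machine and lowered its blade behind the front wall of the tray in the left (+y) bay. After the drag I set it down about 9 mm from where it first stood, released it and raised the gripper clear.
- **Tray:** the last top view shows it straight, with the impeller still inside. The edge readings were slightly noisy, so the depth camera gave 51–54 mm. The hook's own position gave 52 mm.
- **Other tray:** its front wall reads the same as at the start, within about 2 mm.
- **Hook after release:** it stands upright, its grip top measured 67 mm high against a nominal 68 mm, more than 0.4 m from the tray.
- **Forces:** the largest wrist force I read was 6.5 N, at the first grasp. I checked force only at the end of each move.

One move call was refused because its rows lacked the twist value. The arm did not move on that call, and I resent it. No check failed.

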